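# Shut the balance's draught shield and tare it

### The job

Both sliding side doors of the balance's draught shield have been left open. With the fingertips, push each door by its tab toward the front of the balance until it is fully shut, and only when both are shut press the long tare key down and let it come up again. Leave the small round power key alone, do not disturb the vial on the pan, and leave the beaker, the reagent bottle and the paper roll standing where they are.

Things in the scene. Friction and masses are not known exactly. Their poses are not given: they have to be found in the camera images.
- balance: White balance, fixed. Origin on the bench; x to its rear (away from the robot at yaw 0), y to its left seen from the robot, z up. In mm: base x -150 to 170, y +-100, 55 high, keys on its front. Clear chamber, grey frame, on the base: x -40 to 125, y +-82, z 55 to 164 (fixed roof, front); white housing behind to x 160, z 155. Pan top z 60, centre x 40. Clear side doors at y +-82 to 87.
- door_left (a joint): Opening of the left (+y) side door, m: 0 = fully shut at its front end stop; grows up to 0.085 as it slides to the balance's rear (+x). Friction about 1.5 N, damping 3 N s/m; it stays where it is left. Starts open by 30 to 75 mm. It counts as shut within 4 mm.
- door_right (a joint): The same for the right (-y) side door.
- tab_left (a point): Centre of the metal tab standing out sideways from the left door, moving with it: 8 mm thick along the balance's x, 38 mm along y (86 to 124 mm from the middle plane), 45 mm high (z 100 to 145 mm above the bench). With the door shut it is at x -20, y 105, z 122.5 mm in the balance's frame. Free space behind, before and outside it, down to the base's top at z 55. Axes as the balance.
- tab_right (a point): The same for the right door's tab; shut it is at x = -20 mm, y = -105 mm, z = 122.5 mm in the balance's frame.
- tare (a joint): Travel of the tare key, m: 0 = up, 0.005 = fully down. A spring returns it; it takes 1 N to start and 4 N to hold fully down.
- tare_top (a point): Centre of the top face of the tare key, the long grey bar on the front of the base: 26 mm (x) by 56 mm (y); at x = -110 mm, y = -45 mm, z = 63.5 mm in the balance's frame, 8.5 mm above the base's top. It counts as pressed when over 3 mm down.
- power (a joint): Travel of the round power key, m: 0 = up, 0.005 = fully down; not to be pressed.
- power_top (a point): Centre of the top face of the power key, a round grey button of 24 mm diameter; at x = -110 mm, y = 60 mm, z = 63.5 mm in the balance's frame.
- sample: Brown glass vial with white cap standing on the pan inside the chamber, 28 mm diameter, 50 mm high, 30 g; origin at the centre of its underside.
- beaker: Glass beaker, loose, rim diameter 68 mm, 90 mm high, standing beside the balance; origin at the centre of its underside.
- reagent: Brown glass reagent bottle, loose, 48 mm diameter, 85 mm high, standing beside the balance on the other side from the beaker; origin at the centre of its underside.
- roll: White paper roll standing on end, 104 mm diameter, 100 mm high, loose, to the left of the balance; origin at the centre of its underside.
There are look-alikes about, which are no part of the job. Leave any red or yellow look-alike of the beaker alone.

How it is judged (in metres and radians):
On the way, in this order (a step that is already met when the one before it is completed fails the run):
1. both side doors are fully shut (each within 4 mm) (value of joint each of door_left, door_right below 0.004 m), for 0.2 s.
2. the tare key is pressed more than 3 mm down with both doors shut (all of step 1 and value of joint tare above 0.003 m), for 0.05 s.
At the end, for the whole second after the job is handed in: Both doors are within 4 mm of fully shut, the tare key has come back up (within 1.5 mm), the power key is up, and the vial, beaker, bottle and roll stand upright (within 0.1 rad) where they were (vial within 8 mm, the others within 15 mm) (all of step 1 and value of joint each of tare, power below 0.0015 m and angle between each of sample, beaker, reagent, roll's own z axis and vertical below 0.1 rad and linear speed of sample below 0.02 m/s and distance of sample from where it was at the start of the episode below 0.008 m and distance of each of beaker, reagent, roll from where it was at the start of the episode below 0.015 m); the robot touches nothing.
It fails at once if the tare key is pressed (over 2 mm) while a door is more than 6 mm open (value of joint tare above 0.002 m and value of joint any of door_left, door_right above 0.006 m).
It fails at once if the power key is pressed (over 2 mm) (value of joint power above 0.002 m).
It fails at once if the vial on the pan is moved more than 8 mm, tipped or lifted (distance of sample from where it was at the start of the episode above 0.008 m or angle between sample's own z axis and vertical above 0.3 rad).
It fails at once if the beaker, the reagent bottle or the paper roll is moved more than 15 mm, tipped or lifted (distance of any of beaker, reagent, roll from where it was at the start of the episode above 0.015 m or angle between any of beaker, reagent, roll's own z axis and vertical above 0.3 rad).
It also fails if it takes over 48 s, if anything falls off the work surface, if the arm or the gripper's body presses on something with over 40 N, if the wrist force passes 120 N, or if a joint passes its speed limit or range.

### The arm

A 6-joint arm with a two-finger parallel gripper is mounted at the origin on the work surface. World frame = base frame: x ahead of the robot, y to its left, z up, the work surface at z = 0. Lengths are in m, angles in degrees, forces in N, time in s.
With the tool pointing down it reaches from about 0.4 to 0.825 m from the base axis. Payload 7 kg.
Tool frame: the origin (TCP) lies midway between the tips of the shut fingers; the grasp point (between the pads) lies 19 mm behind it; z points along the fingers, y is the line along which they close (so a half turn about z gives the same grasp; the last joint's range is limited). The gripper opens to 88 mm and grips with 3 to 60 N. Pads are 19 mm wide; open, the fingers measure 130 mm over their backs; the gripper's body (78 mm by 193 mm) begins 47 mm behind the grasp point.
Start: joints at [84.46, 20.546, 0.682, 0, -70.136, -16.507], TCP at [0.253, 0.626, 0.227] pointing down, gripper open.
Joint ranges: [-176.03, 176.03], [-82.01, 121.73], [-58.28, 71.71], [-173.87, 95.51], [-174.79, -0.11], [-173.66, 173.66]. Speed limits (degrees/s): [136.94, 136.94, 172.46, 180, 180, 180].

### API

Orientations are given as [roll, pitch, yaw] about the fixed x, y, z axes, in that order (R = Rz(yaw) Ry(pitch) Rx(roll)).
In Python, from plant import ctrl, viewer, close_job gives the robot as it stands. The module is installed in compiled form; this text tells all that it offers.
- The arm moves only by the tool step_arm, never from a script. Its argument "moves" is a list that holds one entry, the list of rows, each a list of 5 numbers: the shift along the world's x, y, z in cm, then the turn about the world's z in rad, then the finger opening in cm, from 0 to 8.76. In form: [[[tx, ty, tz, twist, grip], ...]]. A call has 1 to 10 rows; each row shifts and turns the commanded pose from where the row before left it; what a row does not reach is not made up. A row lasts 1/10 s, in which the tool goes at most 50 mm and 8.59 degrees, less where a joint would pass 70% of its speed; a pose out of reach is approached as far as the arm can. A call with a gripper value outside its range is refused whole. The fingers move at their own pace and stop on an object; the grip force is fixed at half the most. Time passes only in rows, so rows that do not move let the fingers close. It gives the time, the measured TCP pose, the force, the opening and the grip force at its end, in the units of the state.
- ctrl.get_obs(): the state, without advancing time (a new reading comes with each control period).
- viewer.snapshot(name): name is "side" or "top"; returns (picture, depth): 400x640x3 uint8, blue, green, red; 400x640 float32, m along the optical axis (not along the pixel's ray), 0 where there is no reading.
- viewer.camera_info(name): a dict with "camera_matrix" (3x3 intrinsics, pixels), "eye" and "orientation" of the camera in the world. Camera axes: x right, y down, z forward; pixel columns grow to the right and rows downward; lengths in m; the calibration is good to about 2 mm. A picture is of the moment at which its call begins. camera_info takes no time and is no camera call.
- close_job(): hands the job in; it is judged then, once.
The state is a dict: "clock": time; "joint_pos": joint angles; "qvel": joint speeds; "tau": joint torques, N m; "tool_pos": TCP position; "orientation": TCP orientation; "force": force on the tool from outside, world axes, zero at the start; "moment": the same for the moment, N m; "opening": finger opening in m; "gripper_force": force on a finger pad.
Only numpy, scipy, OpenCV 4.12 (cv2) and the standard library are available. Lean on these libraries where they do the work, as an engineer would, in place of code of your own. Each camera call takes 0.05 s, during which the arm holds its last target. There are 200 camera calls.

## Working session

There is one attempt and no reset: what is moved stays moved. The work goes in short steps, Python scripts to look and compute and a tool call to move; the robot and the scene stay as the last step left them, time stands still between calls to the robot, and variables do not carry over. Pictures are saved under pics/ and viewed, at most 10 in all, crops included, and the job is handed in when it is done.

Besides the shell and the picture viewer there is one more tool, called after ">>>" as name([rows], argument=value, ...), one row to a line, values as JSON. step_arm: Moves the arm, as the interface text tells. Its arguments: {"type":"object","properties":{"moves":{"type":"array","items":{"type":"array","items":{"type":"array","items":{"type":"number"}}}}},"required":["moves"]}

```bash
mkdir -p pics
cat > h.py <<'E'
import numpy as np, cv2
from plant import ctrl, viewer, close_job
def snap(n,f=None):
    p,d=viewer.snapshot(n); np.savez(f'{n}.npz',p=p,d=d)
    if f: cv2.imwrite(f'pics/{f}.png',p)
    return p,d
def cam(n):
    c=viewer.camera_info(n); return np.array(c['camera_matrix']),np.array(c['eye']),np.array(c['orientation'])
E
python3 - <<'E'
from h import *
a,_=snap('side','side0'); b,_=snap('top','top0')
for n in('side','top'): print(viewer.camera_info(n))
o=ctrl.get_obs(); print(o)
E
```

```text
{'camera_matrix': array([[385.48406911,   0.        , 318.68372378],
       [  0.        , 385.48406911, 200.22848895],
       [  0.        ,   0.        ,   1.        ]]), 'eye': array([ 0.41495045, -0.56381784,  0.72680357]), 'orientation': array([-133.62855457,   -0.97255317,  -12.30021503])}
{'camera_matrix': array([[520.45232579,   0.        , 320.00861344],
       [  0.        , 520.45232579, 200.25401734],
       [  0.        ,   0.        ,   1.        ]]), 'eye': array([0.35580625, 0.08762024, 1.4035688 ]), 'orientation': array([-170.9655759 ,    0.68834258,  -88.63552785])}
{'clock': 0.1, 'joint_pos': array([ 8.44576283e+01,  2.05885532e+01,  6.37265744e-01, -1.63331816e-02,
       -7.01370651e+01, -1.65073876e+01]), 'qvel': array([-0.01229302, -0.12977711,  0.14604622,  0.05650293, -0.06368622,
       -0.00222329]), 'tau': array([-4.33325404e-04, -5.84159946e+01,  2.93752742e+01,  7.01545492e+00,
        1.01278396e-02, -5.95388178e-05]), 'tool_pos': array([0.25326483, 0.62519193, 0.22569366]), 'orientation': array([ 1.79910926e+02, -1.03844948e-02, -2.20553127e+01]), 'force': array([ 0.40885246, -0.3559068 ,  0.65751415]), 'moment': array([ 0.02038252,  0.04219361, -0.00458533]), 'gripper_force': 0.0, 'opening': 0.0877314085123749}
```

View pics/side0.png

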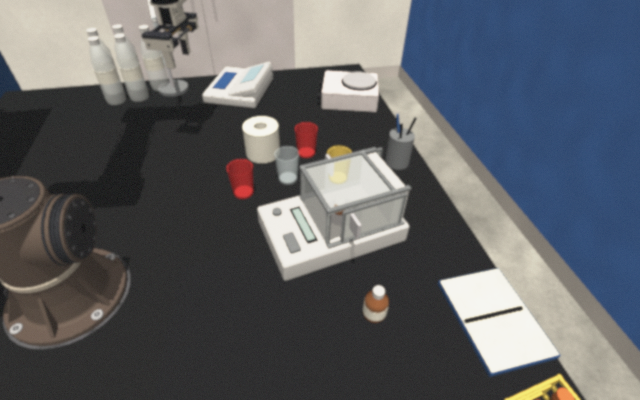

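View pics/top0.png

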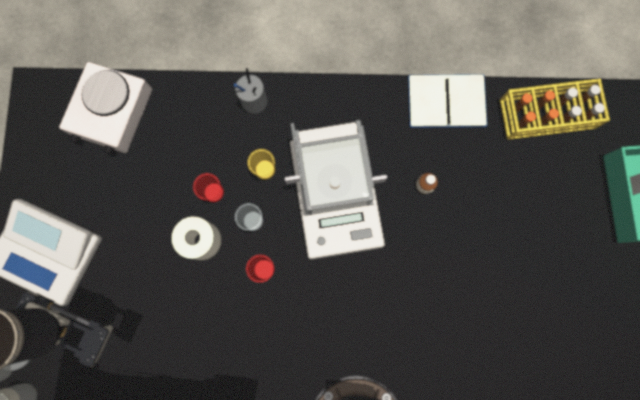

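The side view shows the balance at about (335,210). The top view has its base front corners at about (306,258) and (384,247), the left tab near (292,179) and the right tab near (380,178). The only clear beaker is at (249,217). The red cups at (208,187) and (260,268) and the yellow one at (262,164) are look-alikes. The reagent bottle is at (428,183) and the roll at (195,238).

```bash
cat >> h.py <<'E'
from scipy.spatial.transform import Rotation as Ro
def ray(n,uv):
    K,e,o=cam(n); R=Ro.from_euler('xyz',o,degrees=True).as_matrix()
    return e,R@np.linalg.solve(K,[uv[0],uv[1],1.])
def onz(n,uv,z):
    e,d=ray(n,uv); return e+d*(z-e[2])/d[2]
def proj(n,P):
    K,e,o=cam(n); R=Ro.from_euler('xyz',o,degrees=True).as_matrix()
    q=K@(R.T@(np.asarray(P)-e)); return q[:2]/q[2]
def tri(uvt,uvs):
    (a,d),(b,f)=ray('top',uvt),ray('side',uvs)
    s=np.linalg.lstsq(np.c_[d,-f],b-a,rcond=None)[0]; p,q=a+s[0]*d,b+s[1]*f
    return (p+q)/2,np.linalg.norm(p-q)
E
python3 - <<'E'
from h import *
a=np.load('top.npz')['p']; b=np.load('side.npz')['p']
A=cv2.resize(a[110:270,275:400],None,fx=3.6,fy=3.6,interpolation=cv2.INTER_CUBIC)
B=cv2.resize(b[140:280,250:415],None,fx=2.05,fy=2.05,interpolation=cv2.INTER_CUBIC)
C=np.zeros((576,790,3),np.uint8); C[:A.shape[0],:A.shape[1]]=A; C[:B.shape[0],452:452+B.shape[1]]=B
cv2.imwrite('pics/crop1.png',C)
# base front corners/edges: white mask in top view
g=cv2.cvtColor(a,cv2.COLOR_BGR2GRAY); m=(g>110).astype(np.uint8); m[:, :285]=0; m[:,400:]=0; m[:110]=0
m[:212]=0
cs,_=cv2.findContours(m,cv2.RETR_EXTERNAL,cv2.CHAIN_APPROX_NONE); c=max(cs,key=cv2.contourArea)
print(cv2.approxPolyDP(cv2.convexHull(c),4,True).reshape(-1,2).tolist())
r=cv2.minAreaRect(c); print(r)
for uv in[(306,258),(384,247)]: print(onz('top',uv,.055))
E
```

```text
[[379, 213], [383, 246], [308, 257], [301, 212]]
((342.73919677734375, 229.5148468017578), (47.62057113647461, 78.2412338256836), 81.02737426757812)
[0.41823836 0.14145846 0.055     ]
[ 0.45118557 -0.05925808  0.055     ]
```

View pics/crop1.png

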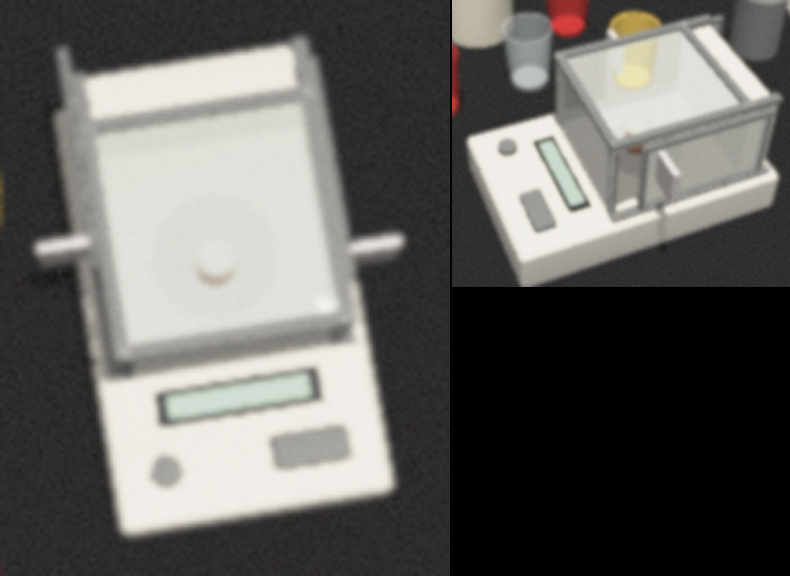

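The crop confirms the single long grey tare bar at top px (361,234) and the round power key at (321,241). The left tab spans (285,179)–(300,177) and the right tab (373,179)–(387,177). The doors look similarly open.

Run:
```python
from h import *
np.set_printoptions(precision=4,suppress=True)
a=np.load('top.npz')['p']
t=lambda u,v:(275+u/3.6-.36,110+v/3.6-.36); s=lambda u,v:(250+(u-452)/2.05,140+v/2.05)
tt,tp=t(311,447),t(166,471)
print('tare tri',tri(tt,s(537,210)),'power tri',tri(tp,s(507,147)))
W={'tare':onz('top',tt,.0635),'pow':onz('top',tp,.0635),'fl':onz('top',t(123,534),.055),'fr':onz('top',t(394,489),.055)}
B={'tare':(-.110,-.045),'pow':(-.110,.060),'fl':(-.15,.1),'fr':(-.15,-.1)}
P=np.array([B[k] for k in B]);Q=np.array([W[k][:2] for k in B])
pc,qc=P.mean(0),Q.mean(0);U,_,V=np.linalg.svd((P-pc).T@(Q-qc));R=V.T@U.T;o=qc-R@pc
yaw=np.degrees(np.arctan2(R[1,0],R[0,0]));print('origin',o,'yaw',yaw,'res',(Q-(P@R.T+o)))
for n,p in {'Lout':t(36,248),'Lin':t(88,243),'Rin':t(352,247),'Rout':t(404,240)}.items():
    w=onz('top',p,.145); print(n,w,'bal',R.T@(w[:2]-o))
print('tabR side-centre tri', tri(t(378,243),s(668,160)))
for n,uv,z in[('beaker rim',(249,214),.09),('bottle cap',(431,180),.085),('roll',(193,238),.1)]:
    w=onz('top',uv,z);print(n,w,'bal',R.T@(w[:2]-o))
np.savez('bal.npz',R=R,o=o)
print('shut tabs L,R',[(R@p+o) for p in np.array([[-.02,.105],[-.02,-.105]])])
# object extents: colour masks, red/yellow cups
h=cv2.cvtColor(a,cv2.COLOR_BGR2HSV)
for nm,lo,hi in[('red',(0,150,60),(8,255,255)),('yel',(20,120,60),(32,255,255))]:
    for c in cv2.findContours(cv2.inRange(h,lo,hi),cv2.RETR_EXTERNAL,cv2.CHAIN_APPROX_SIMPLE)[0]:
        if cv2.contourArea(c)>150:
            x,y,w,hh=cv2.boundingRect(c); p=onz('top',(x+w/2,y+hh/2),.06); print(nm,(x,y,w,hh),'bal',R.T@(p[:2]-o))
```

```text
tare tri (array([0.4853, 0.0003, 0.0537]), np.float64(0.0023621833398788155)) power tri (array([0.4659, 0.1045, 0.0531]), np.float64(0.0029481128737722977))
origin [0.5835 0.0657] yaw 10.795189855305342 res [[-0.0007  0.0001]
 [-0.0006  0.0004]
 [ 0.001  -0.0016]
 [ 0.0002  0.0012]]
Lout [0.6079 0.196  0.145 ] bal [0.0483 0.1235]
Lin [0.6121 0.1605 0.145 ] bal [0.0459 0.0878]
Rin [ 0.6132 -0.0202  0.145 ] bal [ 0.0131 -0.0899]
Rout [ 0.6188 -0.0557  0.145 ] bal [ 0.012  -0.1259]
tabR side-centre tri (array([ 0.6171, -0.038 ,  0.1458]), np.float64(0.0018732157971165595))
beaker rim [0.5248 0.2885 0.09  ] bal [-0.0159  0.2299]
bottle cap [ 0.6241 -0.176   0.085 ] bal [-0.0054 -0.245 ]
roll [0.4596 0.4253 0.1   ] bal [-0.0544  0.3764]
shut tabs L,R [array([0.5442, 0.1651]), array([ 0.5835, -0.0412])]
red (246, 255, 28, 28) bal [-0.1567  0.2261]
red (193, 173, 31, 29) bal [0.076  0.3289]
yel (247, 149, 29, 31) bal [0.114  0.1821]
yel (499, 79, 111, 61) bal [ 0.1323 -0.6135]
```

Measured: balance origin at (0.5835, 0.0657) with yaw 10.8°. The left tab is at balance x≈47 mm (67 mm open), the right at ≈12.5 mm (33 mm open), and tab heights and widths agree with the text. The plan is to travel at z 0.226 above everything with the fingers shut. With the TCP at z≈0.118 the gripper body clears the 0.164 roof.

>>> step_arm([
  [[2.9,-3.3,0,0.1,0],[2.9,-3.3,0,0.1,0],[2.9,-3.3,0,0.1,0],[2.9,-3.3,0,0.1,0],[2.9,-3.3,0,0.1,0],[2.9,-3.3,0,0.073,0],[2.9,-3.3,0,0,0],[2.9,-3.3,0,0,0],[2.9,-3.3,0,0,0],[2.9,-3.3,0,0,0]],
])

```text
clock: 1.1
tool_pos: [0.5441, 0.294, 0.2263]
orientation: [180.0, 0.0, 10.8]
force: [0.2, -0.4, 0.3]
opening: 0.0133
gripper_force: 0.0
```

>>> step_arm([
  [[2.9,-3.3,0,0,0],[2.9,-3.3,0,0,0],[2.9,-3.3,0,0,0],[0,0,0,0,0],[0,0,0,0,0]],
])

```text
clock: 1.6
tool_pos: [0.6306, 0.1953, 0.2256]
orientation: [180.0, 0.1, 10.6]
force: [0.8, 0.9, 0.5]
opening: 0.0004
gripper_force: 0.0
```

>>> step_arm([
  [[0.8,-0.5,0,0,0],[0,0,-2.5,0,0],[0,0,-2.5,0,0],[0,0,-2,0,0],[0,0,-1,0,0],[0,0,-1,0,0],[0,0,-1,0,0],[0,0,-0.8,0,0],[0,0,0,0,0]],
])

```text
clock: 2.5
tool_pos: [0.6379, 0.1915, 0.1176]
orientation: [180.0, 0.1, 10.8]
force: [0.1, -0.7, 0.8]
opening: 0.0006
gripper_force: 0.0
```

Run:
```python
from h import *
b,_=snap('side'); a,_=snap('top')
B=cv2.resize(b[80:290,230:430],None,fx=2.7,fy=2.7); A=cv2.resize(a[120:270,270:400],None,fx=1.9,fy=1.9)
C=np.zeros((570,795,3),np.uint8); C[:B.shape[0],:B.shape[1]]=B; C[:A.shape[0],545:545+A.shape[1]]=A; cv2.imwrite('pics/c2.png',C)
```

```text
(no output)
```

View pics/c2.png

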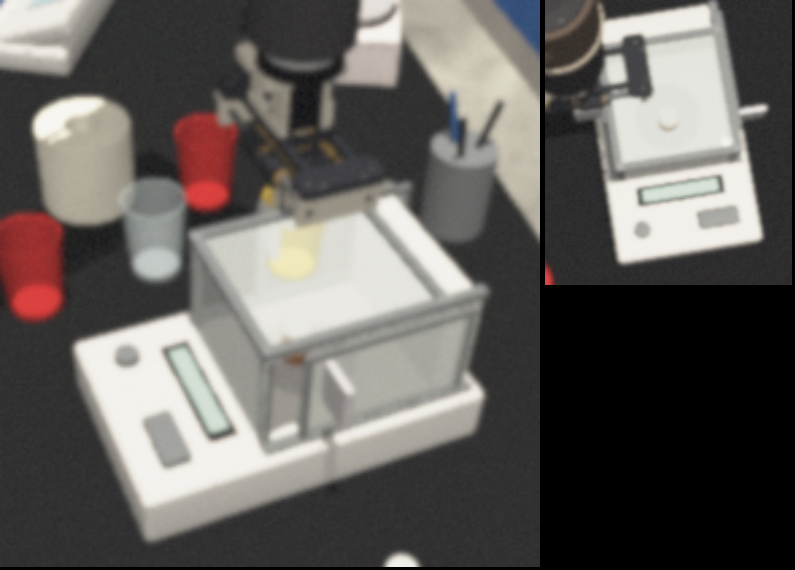

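The fingers stand behind the left tab (top crop about (585,113)), over the chamber's left edge and clear of the yellow cup. Now push along balance −x, which is world (−0.982, −0.187).

>>> step_arm([
  [[-0.98,-0.19,0,0,0],[-0.98,-0.19,0,0,0],[-0.98,-0.19,0,0,0],[-0.98,-0.19,0,0,0],[-0.98,-0.19,0,0,0],[-0.98,-0.19,0,0,0],[-0.98,-0.19,0,0,0],[0,0,0,0,0]],
])

```text
clock: 3.4
tool_pos: [0.5682, 0.1778, 0.1188]
orientation: [180.0, 0.1, 10.8]
force: [0.3, -0.4, 0.1]
opening: 0.0006
gripper_force: 0.0
```

>>> step_arm([
  [[-0.49,-0.09,0,0,0],[-0.29,-0.06,0,0,0],[-0.2,-0.04,0,0,0],[-0.2,-0.04,0,0,0],[0,0,0,0,0]],
])

```text
clock: 3.9
tool_pos: [0.5588, 0.1762, 0.1187]
orientation: [-180.0, -0.1, 10.8]
force: [4.8, 0.9, -0.5]
opening: 0.0003
gripper_force: 2.3
```

>>> step_arm([
  [[-0.2,-0.04,0,0,0],[-0.1,-0.02,0,0,0],[0,0,0,0,0]],
])

```text
clock: 4.2
tool_pos: [0.5587, 0.1763, 0.1189]
orientation: [-180.0, -0.4, 10.8]
force: [18.0, -1.7, -9.6]
opening: 0.0006
gripper_force: 8.3
```

The position stopped at 18 N, so the left door is at its end stop. Back off, lift, cross over the roof to the right side.

>>> step_arm([
  [[0.6,0.12,0,0,0],[0.98,0.19,0,0,0],[0,0,2,0,0],[0,0,3,0,0],[0,0,3,0,0],[0,0,2.5,0,0],[1.5,-4.3,0,0,0],[1.5,-4.3,0,0,0],[1.5,-4.3,0,0,0],[1.5,-4.3,0,0,0]],
])

```text
clock: 5.2
tool_pos: [0.631, 0.0051, 0.2234]
orientation: [-180.0, 0.1, 10.8]
force: [0.5, 1.0, -0.2]
opening: 0.0005
gripper_force: 0.0
```

>>> step_arm([
  [[1.5,-4.3,0,0,0],[0,0,0,0,0],[0,0,0,0,0]],
])

```text
clock: 5.5
tool_pos: [0.6456, -0.0378, 0.2227]
orientation: [-180.0, 0.1, 10.6]
force: [0.3, 0.6, -0.4]
opening: 0.0007
gripper_force: 0.0
```

>>> step_arm([
  [[0,0,-2.5,0,0],[0,0,-2.5,0,0],[0,0,-1.7,0,0],[0,0,-1,0,0],[0,0,-1,0,0],[0,0,-1,0,0],[0,0,-0.8,0,0],[0,0,0,0,0]],
])

```text
clock: 6.3
tool_pos: [0.6452, -0.0364, 0.1175]
orientation: [-180.0, 0.1, 10.8]
force: [0.3, -0.2, -0.2]
opening: 0.0001
gripper_force: 0.0
```

Run:
```python
from h import *
b,_=snap('side'); a,_=snap('top')
B=cv2.resize(b[80:290,230:430],None,fx=2.7,fy=2.7); A=cv2.resize(a[120:270,270:400],None,fx=1.9,fy=1.9)
C=np.zeros((570,795,3),np.uint8); C[:B.shape[0],:B.shape[1]]=B; C[:A.shape[0],545:545+A.shape[1]]=A; cv2.imwrite('pics/c3.png',C)
```

```text
(no output)
```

View pics/c3.png

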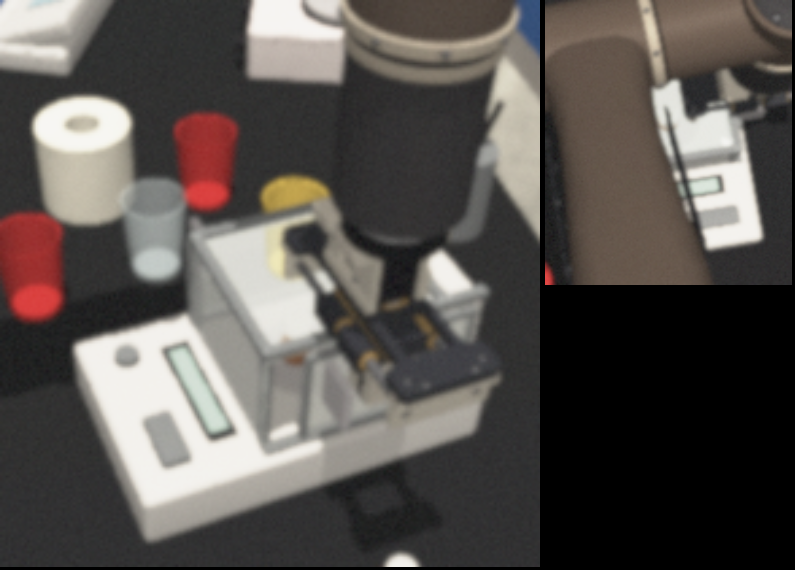

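The fingers are behind the right tab, which shows at (337,395) in the side crop. The left tab now shows at (195,225), at the chamber's front. Pushing the right door now.

>>> step_arm([
  [[-0.98,-0.19,0,0,0],[-0.98,-0.19,0,0,0],[-0.98,-0.19,0,0,0],[-0.59,-0.11,0,0,0],[-0.49,-0.09,0,0,0],[-0.29,-0.06,0,0,0],[0,0,0,0,0]],
])

```text
clock: 7.1
tool_pos: [0.6023, -0.0449, 0.1188]
orientation: [180.0, 0.0, 10.8]
force: [0.5, 0.2, 0.9]
opening: 0.0003
gripper_force: 0.0
```

>>> step_arm([
  [[-0.2,-0.04,0,0,0],[-0.2,-0.04,0,0,0],[-0.1,-0.02,0,0,0],[0,0,0,0,0]],
])

```text
clock: 7.5
tool_pos: [0.6009, -0.0451, 0.1189]
orientation: [180.0, -0.3, 10.8]
force: [10.3, 0.7, -6.2]
opening: 0.0007
gripper_force: 5.3
```

The stop is at balance x −3.7 mm, the same as on the left (−3.6). A small extra push, then back off and look.

>>> step_arm([
  [[-0.15,-0.03,0,0,0],[0,0,0,0,0],[0.8,0.15,0,0,0],[0.8,0.15,0,0,0],[0,0,2.5,0,0],[0,0,3.5,0,0],[0,0,3.5,0,0],[0,0,1,0,0],[0,0,0,0,0]],
])

```text
clock: 8.4
tool_pos: [0.613, -0.043, 0.2254]
orientation: [-180.0, -0.2, 10.8]
force: [-0.4, -0.3, 0.2]
opening: 0.0004
gripper_force: 0.0
```

Run:
```python
from h import *
d=np.load('bal.npz');R,o=d['R'],d['o']
W=lambda x,y,z:np.r_[R@[x,y]+o,z]
print(W(-.11,-.045,.0635))
for n in('top','side'):
  for y in(.105,-.105): print(n,y,proj(n,W(-.02,y,.145)))
b,_=snap('side'); a,_=snap('top')
B=cv2.resize(b[80:290,230:430],None,fx=2.7,fy=2.7); A=cv2.resize(a[120:270,270:400],None,fx=1.9,fy=1.9)
C=np.zeros((570,795,3),np.uint8); C[:B.shape[0],:B.shape[1]]=B; C[:A.shape[0],545:545+A.shape[1]]=A; cv2.imwrite('pics/c4.png',C)
```

```text
[0.48388288 0.00088266 0.0635    ]
top 0.105 [296.3757975  204.31304028]
top -0.105 [380.88519498 190.2894343 ]
side 0.105 [302.68149045 163.31544163]
side -0.105 [339.70237915 221.79472729]
```

View pics/c4.png

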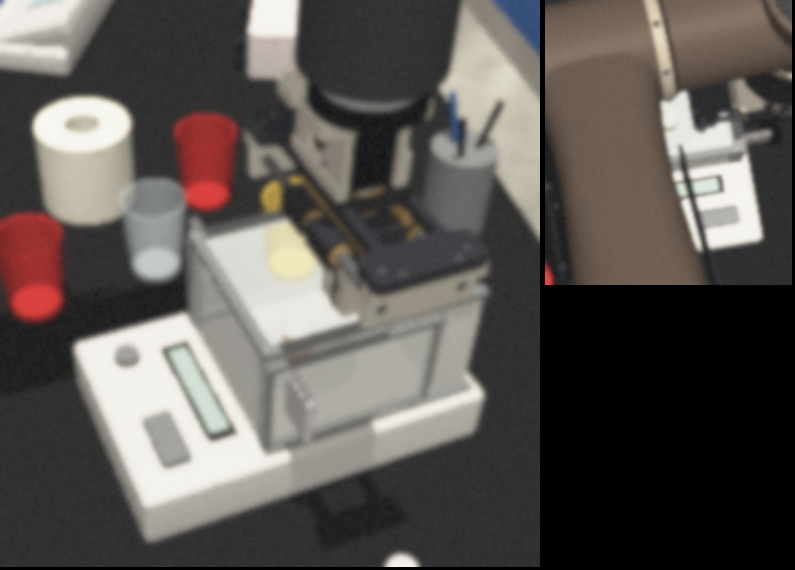

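Both tabs sit where shut tabs must project: the right at crop (296,383), the left at (196,225). The body's long side runs along balance y, so it clears the chamber front. Moving above the tare key, then down.

>>> step_arm([
  [[-3.3,1.08,0,0,0],[-3.3,1.08,0,0,0],[-3.3,1.08,0,0,0],[-3.3,1.08,0,0,0],[0,0,0,0,0],[0,0,-3,0,0],[0,0,-3,0,0],[0,0,-3,0,0],[0,0,-3,0,0],[0,0,0,0,0]],
])

```text
clock: 9.5
tool_pos: [0.4768, -0.0012, 0.099]
orientation: [179.9, 0.5, 10.7]
force: [-0.9, 0.3, -0.1]
opening: 0.0006
gripper_force: 0.0
```

>>> step_arm([
  [[0.4,0.15,-1,0,0],[0,0,-1,0,0],[0,0,-0.8,0,0],[0,0,0,0,0],[0,0,0,0,0]],
])

```text
clock: 10.0
tool_pos: [0.4843, 0.0016, 0.0758]
orientation: [180.0, -0.0, 10.8]
force: [0.2, -0.2, 0.5]
opening: 0.0002
gripper_force: 0.0
```

>>> step_arm([
  [[0,0,-0.4,0,0],[0,0,-0.4,0,0],[0,0,-0.4,0,0],[0,0,0,0,0]],
])

```text
clock: 10.4
tool_pos: [0.4841, 0.0016, 0.0632]
orientation: [180.0, 0.0, 10.8]
force: [0.1, 1.5, 0.5]
opening: 0.0003
gripper_force: 0.6
```

>>> step_arm([
  [[0,0,-0.2,0,0],[0,0,-0.2,0,0],[0,0,0,0,0]],
])

```text
clock: 10.7
tool_pos: [0.4842, 0.0016, 0.0595]
orientation: [180.0, 0.0, 10.8]
force: [-1.7, 0.0, 3.7]
opening: 0.0006
gripper_force: 1.7
```

Force is 3.7 N at z 0.0595, close to 4 mm down. A little more, until the force steps up at the stop.

>>> step_arm([
  [[0,0,-0.1,0,0],[0,0,-0.1,0,0],[0,0,0,0,0]],
])

```text
clock: 11.0
tool_pos: [0.4843, 0.0016, 0.0585]
orientation: [180.0, -0.0, 10.8]
force: [-5.5, 1.7, 14.6]
opening: 0.0005
gripper_force: 7.4
```

The key is fully down: 14.6 N at z 0.0585. Release and lift clear.

>>> step_arm([
  [[0,0,0.5,0,0],[0,0,1.5,0,0],[0,0,3,0,0],[0,0,3.5,0,0],[0,0,3.5,0,0],[0,0,3.5,0,0],[0,0,1,0,0],[-2,0,0,0,0],[0,0,0,0,0],[0,0,0,0,0]],
])

```text
clock: 12.0
tool_pos: [0.464, 0.0016, 0.2223]
orientation: [-180.0, -0.0, 10.8]
force: [0.4, -0.5, -0.1]
opening: 0.0004
gripper_force: 0.0
```

Run:
```python
from h import *
o=ctrl.get_obs(); print(o['tool_pos'],o['force'])
b,_=snap('side'); cv2.imwrite('pics/c5.png',cv2.resize(b[80:340,200:430],None,fx=2.2,fy=2.2))
```

```text
[0.46396449 0.00162098 0.22232588] [ 0.40012001 -0.48978817 -0.08671368]
```

View pics/c5.png

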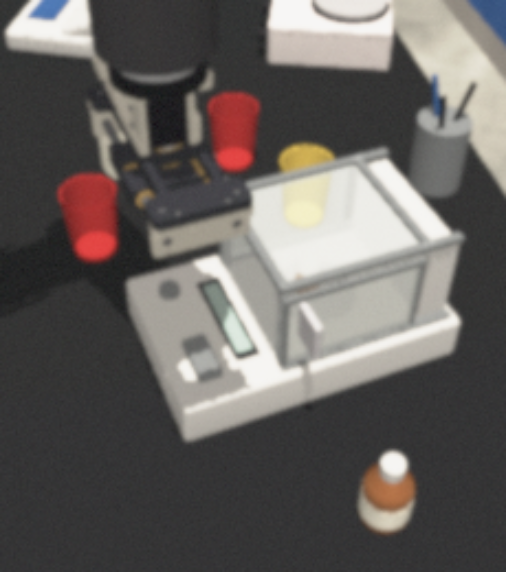

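The arm hangs free at zero force, the right tab is at its shut place (312,325), and the bottle stands at (388,490). The left tab is hidden by the gripper here, but it was shut in the earlier view and nothing has touched it since.

```bash
python3 -c "
from plant import close_job; print(close_job())"
```

```text
the job is handed in; nothing more can be done
None
```

I pushed both doors shut to their end stops, then pressed the tare key fully down and released it, and handed the job in at about 12 s of the 48 s; no verdict came back.

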